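# Wedge open the stave jig and take out the stave

## Robot

A 6-joint arm with a two-finger parallel gripper is mounted at the origin on the work surface. World frame = base frame: x ahead of the robot, y to its left, z up, the work surface at z = 0. Lengths are in mm, angles in rad, forces in N, time in s.
With the tool pointing down it reaches from about 350 to 775 mm from the base axis. Payload 7.3 kg.
Tool frame: the origin (TCP) lies midway between the tips of the shut fingers; the grasp point (between the pads) lies 19 mm behind it; z points along the fingers, y is the line along which they close (so a half turn about z gives the same grasp; the last joint's range is limited). The gripper opens to 92 mm and grips with 3 to 60 N. Pads are 19 mm wide; open, the fingers measure 130 mm over their backs; the gripper's body (75 mm by 190 mm) begins 47 mm behind the grasp point.
Start: joints at [1.19, 0.342, 1.524, -0, 1.275, -0.146], TCP at [122.124, 510.618, 226.741] pointing down, gripper open.
Joint ranges: [-2.53, 2.53], [-0.77, 2.02], [0.04, 2.7], [-1, 4.14], [0.28, 2.66], [-3.11, 3.11]. Speed limits (rad/s): [2.57, 2.57, 3.14, 3.14, 3.14, 3.14].

## Interface

Orientations are given as [roll, pitch, yaw] about the fixed x, y, z axes, in that order (R = Rz(yaw) Ry(pitch) Rx(roll)).
In Python, from plant import get_obs, capture, camera_model, close_job, search_frame, regions_of, pinpoint gives the robot as it stands. The module is installed in compiled form; this text tells all that it offers.
- The arm moves only by the shell command python3 -m pendant 'ROWS'. ROWS is JSON, one flat list of numbers, 7 for each row, row after row: the shift along the tool's x, y, z in units of 30 mm (1.0 is 30 mm), then the turn, a rotation vector about the tool's x, y, z in units of 4 degrees (1.0 is 4 degrees), then the closure, from -1 (fully open) to 1 (shut), so that 0 is half open. In form: [dx, dy, dz, wx, wy, wz, gripper, dx, dy, dz, wx, wy, wz, gripper, ...]. A call has 1 to 12 rows; each row shifts and turns the commanded pose from where the row before left it, along the tool's axes as they then stand; what a row does not reach is not made up. A row lasts 1/10 s, in which the tool goes at most 50 mm and 8.59 degrees, less where a joint would pass 70% of its speed; a pose out of reach is approached as far as the arm can. A call with a number of a shift or a turn outside -1 to 1 is refused whole. A call with a gripper value outside its range is refused whole. The fingers move at their own pace and stop on an object; the grip force is fixed at half the most. Time passes only in rows, so rows that do not move let the fingers close. It gives the time, the measured TCP pose, the force, the opening and the grip force at its end, in the units of the state.
- get_obs(): the state, without advancing time (a new reading comes with each control period).
- capture(name): name is "side" or "top" or "wrist"; returns the picture (480x640x3 uint8, red, green, blue); there is no depth.
- camera_model(name): a dict with "fov_y" (degrees; the focal length in pixels is half the picture's height over the tangent of half this angle, whatever the lens; pixels are square), "cx", "cy" (the principal point, pixels), "D" ([k1, k2, p1, p2, k3] as OpenCV has them; the pictures are not rectified), "pose" (4x4, takes a point from camera to world coordinates). Camera axes: x right, y up, looking along -z (the intrinsics and any distortion apply to the point x, -y, -z); pixel columns grow to the right and rows downward; lengths in mm; the calibration is good to about 2 mm. A picture is of the moment at which its call begins: read the wrist's pose just before it. camera_model takes no time and is no camera call; for the wrist camera it gives the pose at the moment of the call.
- close_job(): hands the job in; it is judged then, once.
Trained networks look in the newest picture that a camera, given by its name, has taken for a name from the list of things; names that differ only in an ending like _2 or _b are one class to them, and where a whole thing is asked for, a point or a joint stands for the part that bears it (a point fixed in the world has none). Each returns a list of dicts, best first, with "score" (0 to 1); they miss things now and then, are a little off and sometimes report something else, mostly with a low value. They report only what shows in the picture. A call takes as long as a camera call. They do not tell look-alikes from the thing itself.
- search_frame(camera, thing): "location" ([column, row] in pixels, amid what is visible of it).
- regions_of(camera, thing): "pixels" (480x640 bool, what is visible of it) and "location" ([column, row] in pixels, amid what is visible of it).
- pinpoint(camera, thing): "location" ([column, row] in pixels: a listed point, or the origin of a listed thing).
The state is a dict: "time": time; "joint_positions": joint angles; "dq": joint speeds; "tau": joint torques, N m; "tool_pos": TCP position; "tcp_rot": TCP orientation; "contact_force": force on the tool from outside, world axes, zero at the start; "moment": the same for the moment, N m; "grip_width": finger opening in mm; "finger_force": force on a finger pad.
Only numpy, scipy, OpenCV 4.12 (cv2) and the standard library are available. Lean on these libraries where they do the work, as an engineer would, in place of code of your own. Each camera call takes 0.05 s, during which the arm holds its last target. There are 200 camera calls.

## Task

The oak stave in the jointing jig is held down by a sprung catch: take the wooden wedge from its holder, stand it upright on the plywood board and let go, then take it again another way, so that the jaws leave room for the fingers, and press it, thin foot down, fully home between the jig's two tall jaws so that it holds the catch open by itself. Then lift the stave out of the jig and set it gently, on edge as it was, in the empty bay of the tray, leaving the wedge in place and everything else on the bench where it is.

Things in the scene. Friction and masses are not known exactly. Their poses are not given: they have to be found in the camera images.
- wedge_mid (a point): Loose wooden wedge, 60 wide (its x), 90 tall (z up), about 110 g; this is its centre, 45 above the foot. Foot 14 thick (y); both broad faces taper out to 32 thick at 50 above the foot; the top 40 is parallel. Symmetrical. It can stand on its foot if set down carefully. In the holder only its broad faces (32) are free to grip; in the jig only its narrow ends (60).
- rack: Fixed steel holder of the wedge, origin under its centre on the bench. Base 100 (x) x 70 (y) x 8; end walls at x = +-32 to +-39, 50 wide, 90 above the bench; low lips at y = +-10 to +-15, 14 above the bench. The wedge stands between them on the base, top 98 above the bench, its x along the holder's x; it lifts straight up.
- board_top (a point): Centre of the top of the fixed plywood board (90 x 90, 8 thick), on which the wedge is stood for the change of grip. Holder and board may swap places.
- slot (a point): Fixed on the jig: centre of the closed gap for the wedge, on its floor, 22 above the bench; jig axes. Fixed jaw's face at y = -9, moving jaw's (part of the catch) at y = +9 when closed. Jaws 34 wide (x), tops 90 above this floor. The wedge goes in from above, width along x (13 sticks out at each side, room there for fingers), thickness along y, until its foot is on this floor.
- jaw_top (a point): Centre of the fixed jaw's top (18 thick in y, 112 above the bench); jig axes. Both jaws' top 10 is bevelled back by 5. A wedge entering at the gap's centre meets both faces with its foot about 69 above the gap's floor; from there the fixed jaw shifts it evenly to +y, by 7 in all at foot height 30; then straight down. Home, its centre is 25 from here in y. The push takes 5 to 15 N.
- catch (a joint): Opening of the sprung catch along the jig's +y, m: 0 closed, 0.020 limit, 0.014 with the wedge home. Spring 3 N closed, 6 N at 0.014; it snaps shut when let go. Moving jaw and lip are one piece: closed, the lip (20 wide, 57 to 65 above the bench) covers 10 of the stave's +y end, 3 above it; with the wedge home it clears the end by about 4.
- jig_bed (a point): Fixed on the jig's bed, 12 above the bench, under the middle of the stave. Jig axes: y along the stave towards the jaws, z up. Base plate 120 (x), from y = -115 to +235 of here. Sockets, 40 above the bench, hold the last 30 of each end of the stave with about 1.5 play endways: it only lifts straight up. A spring block 60 tall stands at y = +210 to +232.
- stave_mid (a point): Loose oak stave in the jig: 180 long (its y, along the jig's y), 42 tall (z up), 16 thick (x), slightly bowed sideways (ends about 4 towards -x), about 90 g; this is its centre. The middle 100 is free to grip by its thickness from above.
- bay (a point): Centre of the floor of the tray's empty bay, 5 above the bench; axes x along the bay, z up. The bay is 200 long (x) by 83 wide (y) inside, walls 30 above the bench. The other, narrower bay, towards +y, holds a finished stave.
- done_mid (a point): Bystander: centre of the finished stave lying flat in the tray's other bay (180 x 42 x 16).
- mallet_mid (a point): Bystander: hammer lying on the bench; its middle.
- glue_mid (a point): Bystander: white glue bottle, 56 across, 140 tall; its centre.
- hoop_mid (a point): Bystander: steel barrel hoop lying flat, 90 across, 22 high; its centre.
- rivets_mid (a point): Bystander: jar, 54 across, 65 tall; half-way up.
- offcut_mid (a point): Bystander: plain oak block 70 x 42 x 34, no taper; its centre.
- brush_mid (a point): Bystander: brush lying on the bench; its middle.
- bung_mid (a point): Bystander: small oak bung, 42 across, 34 tall; its centre.
Things that resemble listed ones, but are neither listed nor needed, are in the scene too. What is shaped like the part that bears stave_mid but purple is not meant. Leave any red look-alike of the part that bears wedge_mid alone.

How it is judged (in metres and radians):
On the way, in this order (a step that is already met when the one before it is completed fails the run):
1. the wedge stands upright on the plywood board, let go (horizontal distance between wedge_mid and board_top below 0.05 m and z of wedge_mid in the frame of board_top below 0.049 m and angle between wedge_mid's own z axis and vertical below 0.1 rad and contact force between each of the fingers, the arm and wedge below 0.05 N), for 0.2 s.
2. the wedge is fully home and holds the catch open by itself, the robot touching neither (value of joint catch above 0.0115 m and z of wedge_mid in the frame of slot below 0.0535 m and x of wedge_mid in the frame of slot between -0.014 and 0.014 m and horizontal distance between wedge_mid and slot below 0.02 m and angle between wedge_mid's own z axis and vertical below 0.12 rad and contact force between each of the fingers, the arm and wedge below 0.05 N and contact force between each of the fingers, the arm and catch below 0.05 N), for 0.3 s.
3. the stave is lifted clear of the jig while the wedge holds the catch (z of stave_mid in the frame of jig_bed above 0.07 m and value of joint catch above 0.0115 m and z of wedge_mid in the frame of slot below 0.0535 m and x of wedge_mid in the frame of slot between -0.014 and 0.014 m and horizontal distance between wedge_mid and slot below 0.02 m and angle between wedge_mid's own z axis and vertical below 0.12 rad), for 0.1 s.
At the end, for the whole second after the job is handed in: Stave at rest on edge (tilt under 0.15 rad) on the empty bay's floor, centre within 20 mm along, 36 mm across and 27 mm above the bay's centre; wedge still home: foot within 8 mm of the gap's floor, upright within 0.12 rad, within 14 mm across the jaws, 20 mm in all of slot; catch open over 11.5 mm (x of stave_mid in the frame of bay between -0.02 and 0.02 m and y of stave_mid in the frame of bay between -0.036 and 0.036 m and z of stave_mid in the frame of bay between -0.027 and 0.027 m and angle between stave_mid's own z axis and vertical below 0.15 rad and linear speed of stave below 0.02 m/s and value of joint catch above 0.0115 m and z of wedge_mid in the frame of slot below 0.0535 m and x of wedge_mid in the frame of slot between -0.014 and 0.014 m and horizontal distance between wedge_mid and slot below 0.02 m and angle between wedge_mid's own z axis and vertical below 0.12 rad); the robot touches nothing.
It fails at once if a bystander is shifted by more than 30 mm (distance of any of mallet_mid, glue_mid, hoop_mid, rivets_mid, offcut_mid, brush_mid, bung_mid, done_mid from where it was at the start of the episode above 0.03 m).
It fails at once if the stave or the wedge is dropped (falls freely, faster than 0.7 m/s) ((contact force between stave and anything else below 0.001 N and linear speed of stave above 0.7 m/s) or (contact force between wedge and anything else below 0.001 N and linear speed of wedge above 0.7 m/s)).
It also fails if it takes over 72 s, if anything falls off the work surface, if the arm or the gripper's body presses on something with over 40 N, if the wrist force passes 120 N, or if a joint passes its speed limit or range.

## Working session

There is one attempt and no reset: what is moved stays moved. The work goes in short steps, Python scripts to look and compute and a shell command to move; the robot and the scene stay as the last step left them, time stands still between calls to the robot, and variables do not carry over. Pictures are saved under pics/ and viewed, at most 10 in all, crops included, and the job is handed in when it is done.

```bash
mkdir -p pics; cat > h.py <<'E'
import numpy as np, cv2
from plant import *
from scipy.spatial.transform import Rotation as R
def ray(m,px):
    f=240/np.tan(np.radians(m["fov_y"])/2)
    K=np.array([[f,0,m["cx"]],[0,f,m["cy"]],[0,0,1.]])
    u=cv2.undistortPoints(np.array([[px]],float),K,np.array(m["D"],float)).ravel()
    P=np.array(m["pose"]); d=P[:3,:3]@np.array([u[0],-u[1],-1.]); return P[:3,3],d
def at_z(m,px,z):
    o,d=ray(m,px); return (o+d*(z-o[2])/d[2]).round(1)
def proj(m,p):
    f=240/np.tan(np.radians(m["fov_y"])/2)
    K=np.array([[f,0,m["cx"]],[0,f,m["cy"]],[0,0,1.]]); P=np.linalg.inv(np.array(m["pose"]))
    q=P[:3,:3]@np.array(p,float)+P[:3,3]; q=np.array([[q[0],-q[1],-q[2]]])
    return cv2.projectPoints(q,np.zeros(3),np.zeros(3),K,np.array(m["D"],float))[0].ravel().round(1)
def tri(ms,pxs):
    A=np.zeros((3,3));b=np.zeros(3)
    for m,p in zip(ms,pxs):
        o,d=ray(m,p);d=d/np.linalg.norm(d);M=np.eye(3)-np.outer(d,d);A+=M;b+=M@o
    return np.linalg.solve(A,b).round(1)
def save(n,img): cv2.imwrite("pics/"+n+".png",img[:,:,::-1])
E
python3 - <<'E'
from h import *
Z=dict(wedge_mid=53,board_top=8,slot=22,jaw_top=112,jig_bed=12,stave_mid=33,bay=5,rack=0,glue_mid=70)
im={}
for c in("top","side"):
    im[c]=capture(c);save(c,im[c]);m=camera_model(c);print(c,np.array(m["pose"])[:3,3].round(),m["fov_y"])
    for t,z in Z.items():
        for r in pinpoint(c,t)[:3]: print(c,t,round(r["score"],2),np.round(r["location"]),at_z(m,r["location"],z))
print(get_obs())
E
```

```text
top [ 390.   38. 1031.] 52.89646053772611
top wedge_mid 0.93 [511. 210.] [ 555.3 -343.    53. ]
top wedge_mid 0.91 [543. 268.] [ 436.6 -401.1   53. ]
top board_top 0.56 [465. 279.] [ 416.9 -256.8    8. ]
top slot 0.59 [277. 206.] [572.1 141.3  22. ]
top slot 0.5 [408. 276.] [ 423.2 -134.5   22. ]
top jaw_top 0.69 [286. 197.] [572.1 114.3 112. ]
top jig_bed 0.68 [350. 219.] [544.5 -14.7  12. ]
top stave_mid 0.9 [185. 373.] [228.9 322.4  33. ]
top stave_mid 0.82 [349. 212.] [555.5 -11.4  33. ]
top stave_mid 0.28 [502. 212.] [ 554.7 -331.6   33. ]
top bay 0.75 [183. 229.] [525.3 344.5   5. ]
top bay 0.42 [462. 281.] [ 412.8 -251.2    5. ]
top bay 0.18 [148. 236.] [510.  417.6   5. ]
top rack 0.77 [502. 211.] [ 562.6 -344.4    0. ]
top glue_mid 0.72 [450. 133.] [ 713.4 -218.8   70. ]
side [ 118. -709.  574.] 53.28483385953516
side wedge_mid 0.67 [454. 350.] [ 552.4 -336.2   53. ]
side wedge_mid 0.57 [414. 420.] [ 421.1 -407.6   53. ]
side board_top 0.9 [348. 370.] [ 414.8 -259.5    8. ]
side slot 0.58 [317. 226.] [572.4 139.2  22. ]
side jaw_top 0.96 [320. 191.] [579.4 134.7 112. ]
side 
[... 352 characters left out ...]
: 1.0, 'joint_positions': array([ 1.18996227e+00,  3.41949338e-01,  1.52413308e+00, -2.85609728e-05,
        1.27539578e+00, -1.46018042e-01]), 'dq': array([-2.06221274e-04,  4.59832278e-04, -7.67715329e-04, -9.01176610e-04,
        8.62308750e-05,  4.30282349e-04]), 'tau': array([ 7.44629288e-04, -4.31145859e+01, -2.44478273e+01,  7.20452028e-02,
        4.84272523e-02, -7.69742371e-06]), 'tool_pos': array([122.14598673, 510.59657091, 226.75525472]), 'tcp_rot': array([3.14148339e+00, 4.36873904e-05, 2.90678495e+00]), 'contact_force': array([ 0.73543547, -0.2013219 , -0.56399451]), 'moment': array([ 0.0431654 ,  0.09128122, -0.0541547 ]), 'finger_force': 0.0, 'grip_width': 91.80449876715026}
```

```bash
ls; ls pics
```

```text
h.py
pics
side.png
top.png
```

View pics/top.png

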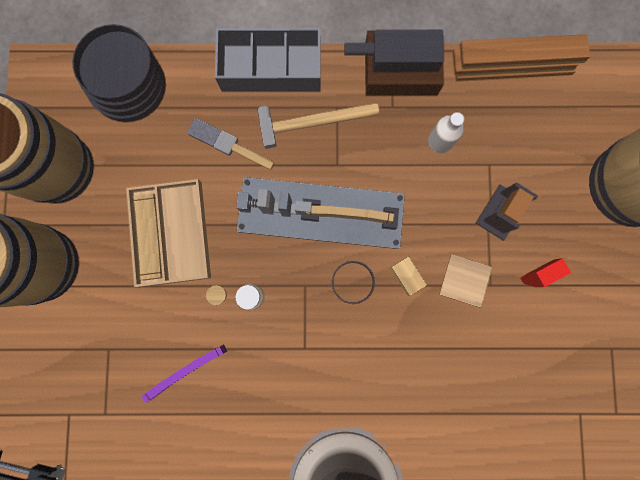

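View pics/side.png

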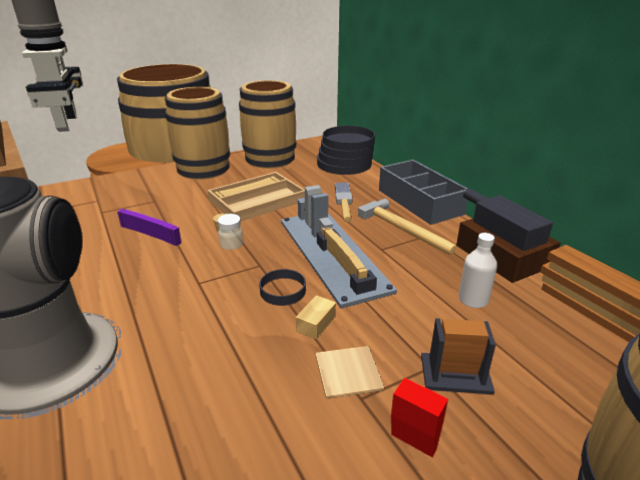

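Top view: the jig is mid-bench with its jaws at left (275,205) and the stave at (350,212). The brown wedge in its holder is at (508,210), the board at (465,280), the tray at (170,232), and the red and purple decoys are clear. I'll set out past the jig and look at it on the way.

```bash
python3 -m pendant '[-0.9,-0.6,0,0,0,0,-1,-0.9,-0.6,0,0,0,0,-1,-0.9,-0.6,0,0,0,0,-1,-0.9,-0.6,0,0,0,0,-1,-0.9,-0.6,0,0,0,0,-1,-0.9,-0.6,0,0,0,0,-1,-0.9,-0.6,0,0,0,0,-1,-0.9,-0.6,0,0,0,0,-1]' && python3 -m pendant '[-0.9,-0.6,0,0,0,0,-1,-0.9,-0.6,0,0,0,0,-1,-0.9,-0.6,0,0,0,0,-1,-0.9,-0.6,0,0,0,0,-1,-0.9,-0.6,0,0,0,0,-1,-0.9,-0.6,0,0,0,0,-1,-0.9,-0.6,0,0,0,0,-1,-0.9,-0.6,0,0,0,0,-1,0,0,0,0,0,0,-1]'
cat >> h.py <<'E'
def look(Z,cam="wrist",name=None):
    m=camera_model(cam);im=capture(cam)
    if name: save(name,im)
    for t,z in Z.items():
        for r in pinpoint(cam,t)[:2]: print(cam,t,round(r["score"],2),np.round(r["location"]),at_z(m,r["location"],z))
    return m,im
def go(x,y,z,yaw_deg=None):
    o=get_obs();r=R.from_euler("xyz",o["tcp_rot"]);p=o["tool_pos"]
    d=r.inv().apply(np.array([x,y,z])-p)/30
    s="shift "+str(d.round(2))
    if yaw_deg is not None:
        t=R.from_euler("xyz",[np.pi,0,np.radians(yaw_deg)]); s+=" turn "+str(np.degrees((r.inv()*t).as_rotvec()/4).round(2))
        s+=" shift after turn "+str((t.inv().apply(np.array([x,y,z])-p)/30).round(2))
    print(s,"t",round(o["time"],2),"at",p.round(1),"rpy",np.degrees(o["tcp_rot"]).round(1),"q6",o["joint_positions"][5].round(2),"F",np.round(o["contact_force"],1),"w",round(o["grip_width"],1))
E
python3 - <<'E'
from h import *
m,im=look(dict(slot=22,jaw_top=112,jig_bed=12,stave_mid=33,bay=5),name="w1")
print(np.array(m["pose"]).round(2),get_obs()["joint_positions"])
go(550,-320,227)
E
```

```text
time: 1.8
tool_pos: [299.5, 319.3, 226.9]
tcp_rot: [3.141, 0.0, 2.907]
contact_force: [-0.1, 0.8, 0.3]
grip_width: 91.9
finger_force: 0.0
time: 2.7
tool_pos: [477.6, 127.5, 226.5]
tcp_rot: [-3.141, 0.001, 2.903]
contact_force: [-0.2, 0.4, -0.1]
grip_width: 91.8
finger_force: 0.0
wrist slot 0.95 [356. 301.] [573.5 139.7  22. ]
wrist slot 0.71 [454.  64.] [386.8 264.3  22. ]
wrist jaw_top 0.97 [342. 351.] [570.2 121.9 112. ]
wrist jig_bed 0.71 [200. 312.] [553.2 -12.4  12. ]
wrist bay 0.77 [554. 194.] [520.  344.8   5. ]
[[ 2.4000e-01 -9.4000e-01 -2.4000e-01  4.1422e+02]
 [ 9.7000e-01  2.3000e-01  6.0000e-02  1.4258e+02]
 [ 0.0000e+00 -2.5000e-01  9.7000e-01  3.8473e+02]
 [ 0.0000e+00  0.0000e+00  0.0000e+00  1.0000e+00]] [ 1.12886215e-01  2.82127637e-01  1.61038919e+00  2.42360745e-04
  1.24905860e+00 -1.22441679e+00]
shift [-5.920e+00 -1.404e+01 -1.000e-02] t 3.0 at [474.6 130.8 226.9] rpy [180.   -0.  166.6] q6 -1.22 F [ 0.1 -0.4  0.2] w 91.8
```

```bash
python3 -m pendant '[-0.4,-1,0,0,0,0,-1,-0.4,-1,0,0,0,0,-1,-0.4,-1,0,0,0,0,-1,-0.4,-1,0,0,0,0,-1,-0.4,-1,0,0,0,0,-1,-0.4,-1,0,0,0,0,-1,-0.4,-1,0,0,0,0,-1]' >/dev/null && python3 -m pendant '[-0.4,-1,0,0,0,0,-1,-0.4,-1,0,0,0,0,-1,-0.4,-1,0,0,0,0,-1,-0.4,-1,0,0,0,0,-1,-0.4,-1,0,0,0,0,-1,-0.4,-1,0,0,0,0,-1,-0.4,-1,0,0,0,0,-1,0,0,0,0,0,0,-1,0,0,0,0,0,0,-1]' 
python3 - <<'E'
from h import *
m,im=look(dict(wedge_mid=53,rack=0,board_top=8),name="w2")
for t,z in(("wedge_mid",98),("rack",90)):
    for r in regions_of("wrist",t)[:1]:
        pts=np.argwhere(r["pixels"])[:,::-1].astype(np.float32);bx=cv2.boxPoints(cv2.minAreaRect(pts))
        print(t,r["score"],r["location"],[at_z(m,b,z)[:2] for b in bx])
go(560,-342,160)
E
```

```text
time: 4.6
tool_pos: [540.9, -317.0, 226.3]
tcp_rot: [3.141, -0.001, 2.907]
contact_force: [-0.0, 1.1, 0.2]
grip_width: 91.5
finger_force: 0.0
wrist wedge_mid 0.87 [181. 104.] [ 431.  -400.5   53. ]
wrist rack 0.97 [305. 232.] [ 564.7 -337.     0. ]
wrist board_top 0.87 [354.  49.] [ 416.8 -256.2    8. ]
wedge_mid 0.92 [298.0, 261.5] [array([ 577.8, -370.4]), array([ 524.5, -335.7]), array([ 542. , -308.6]), array([ 596.7, -342.2])]
rack 0.71 [302.7, 215.9] [array([ 578. , -387.5]), array([ 495. , -333.4]), array([ 523.9, -286.7]), array([ 610.4, -337.8])]
shift [-0.81 -0.68  2.24] t 4.9 at [ 541.2 -316.5  227.1] rpy [180.    0.  166.6] q6 -1.99 F [ 0.1 -0.  -0.2] w 92.0
```

View pics/w2.png

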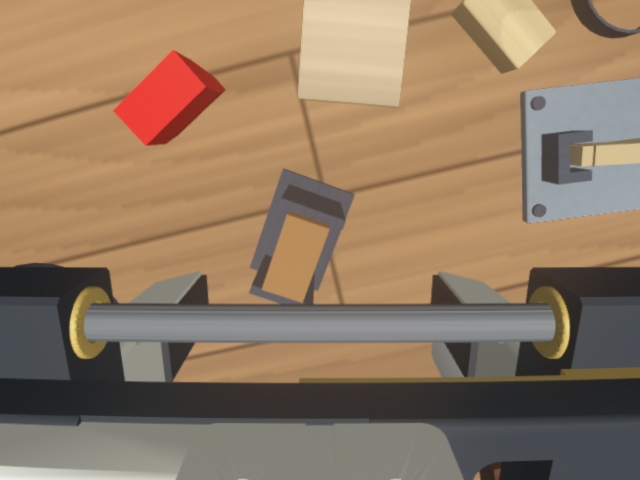

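View pics/w1.png

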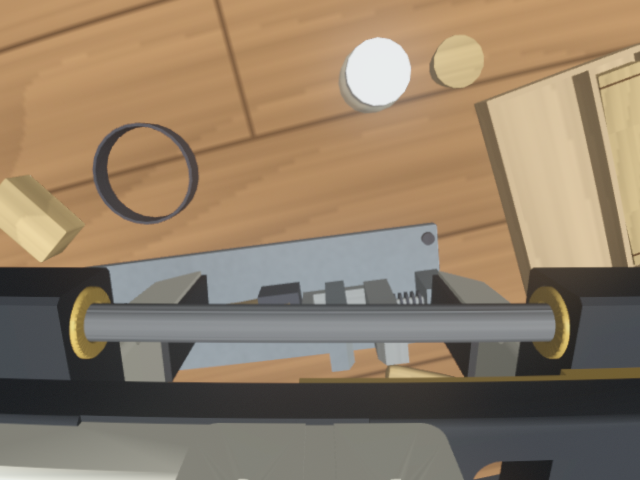

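w2 shows the wedge top at (298,262) between the holder walls, the red decoy at (170,98) and the board at (355,50). From its mask the wedge is at (561,-339), with its x axis at about -33°.

```bash
python3 - <<'E'
from h import *
go(561,-339,130,146.7)
E
```

```text
shift [-0.82 -0.58  3.24] turn [0.   0.   4.98] shift after turn [-0.96 -0.26  3.24] t 4.9 at [ 541.2 -316.5  227.1] rpy [180.    0.  166.6] q6 -1.99 F [ 0.1 -0.  -0.2] w 92.0
```

```bash
python3 -m pendant '[0,0,0,0,0,1,-1,0,0,0,0,0,1,-1,0,0,0,0,0,1,-1,0,0,0,0,0,1,-1,0,0,0,0,0,1,-1,-0.5,-0.13,0.5,0,0,0,-1,-0.46,-0.13,0.5,0,0,0,-1,0,0,0.5,0,0,0,-1,0,0,0.5,0,0,0,-1,0,0,0,0,0,0,-1,0,0,0,0,0,0,-1]'
python3 - <<'E'
from h import *
m,im=look(dict(rack=0),name="w3")
for t,z in(("wedge_mid",98),):
    for r in regions_of("wrist",t)[:2]:
        pts=np.argwhere(r["pixels"])[:,::-1].astype(np.float32);bx=cv2.boxPoints(cv2.minAreaRect(pts))
        print(t,r["score"],r["location"],bx.round(),[at_z(m,b,z)[:2] for b in bx])
go(561,-339,60,146.7)
E
```

```text
time: 6.0
tool_pos: [560.8, -339.6, 167.1]
tcp_rot: [3.142, 0.0, 2.558]
contact_force: [0.4, -0.6, -0.0]
grip_width: 91.6
finger_force: 0.0
wedge_mid 0.94 [111.2, 118.0] [[ 43. 153.]
 [ 90.  48.]
 [180.  88.]
 [133. 193.]] [array([ 430. , -436.9]), array([ 403.5, -379.5]), array([ 446.6, -352.2]), array([ 476.1, -408.5])]
wedge_mid 0.74 [589.0, 47.6] [[533.   0.]
 [623. -32.]
 [665.  83.]
 [575. 115.]] [array([ 510.9, -175.6]), array([ 522. , -127.1]), array([ 586.5, -131.6]), array([ 574.6, -182.7])]
shift [0.03 0.03 3.6 ] turn [-0.    0.03 -0.03] shift after turn [0.02 0.03 3.6 ] t 6.15 at [ 561.1 -340.   168. ] rpy [-1.800e+02  1.000e-01  1.466e+02] q6 -1.65 F [ 0.3 -0.3  0.3] w 91.8
```

```bash
python3 -m pendant '[0,0,0.7,0,0,0,-1,0,0,0.7,0,0,0,-1,0,0,0.7,0,0,0,-1,0,0,0.7,0,0,0,-1,0,0,0.4,0,0,0,-1,0,0,0.4,0,0,0,-1,0,0,0,0,0,0,0.2,0,0,0,0,0,0,1,0,0,0,0,0,0,1,0,0,0,0,0,0,1,0,0,0,0,0,0,1,0,0,0,0,0,0,1]'
python3 -m pendant '[0,0,0,0,0,0,1,0,0,0,0,0,0,1,0,0,0,0,0,0,1]'
```

```text
time: 7.35
tool_pos: [560.8, -340.0, 59.1]
tcp_rot: [3.142, 0.001, 2.558]
contact_force: [0.2, 0.3, 0.9]
grip_width: 48.4
finger_force: 0.0
time: 7.65
tool_pos: [560.7, -339.9, 58.7]
tcp_rot: [3.141, 0.0, 2.558]
contact_force: [-0.7, -0.1, 0.8]
grip_width: 31.8
finger_force: 29.9
```

```bash
python3 -m pendant '[0,0,-0.3,0,0,0,1,0,0,-0.6,0,0,0,1,0,0,-0.7,0,0,0,1,0,0,-0.7,0,0,0,1,0,0,-0.7,0,0,0,1,0,0,-0.5,0,0,0,1,0,0,-0.2,0,0,0,1,0,0,0,0,0,0,1]'
python3 - <<'E'
from h import *
m,im=look(dict(board_top=8))
go(416,-257,100,171)
E
```

```text
time: 8.45
tool_pos: [561.0, -340.1, 170.7]
tcp_rot: [-3.142, 0.002, 2.558]
contact_force: [-0.2, -0.1, -2.1]
grip_width: 31.9
finger_force: 29.9
shift [ 5.53 -0.35  2.3 ] turn [ 0.01 -0.02 -6.11] shift after turn [5.18 1.97 2.3 ] t 8.55 at [ 560.3 -339.6  168.9] rpy [ 1.800e+02 -1.000e-01  1.465e+02] q6 -1.65 F [-0.3 -0.3 -1.6] w 31.9
```

```bash
python3 -m pendant '[0.5,-0.03,0,0,0,0,1,0.8,-0.05,0,0,0,0,1,0.8,-0.05,0,0,0,0,1,0.8,-0.05,0,0,0,0,1,0.8,-0.05,0,0,0,0,1,0.8,-0.05,0,0,0,0,1,0.8,-0.05,0,0,0,0,1,0.23,-0.02,0,0,0,0,1,0,0,0.4,0,0,-1,1,0,0,0.4,0,0,-1,1,0,0,0.4,0,0,-1,1,0,0,0.4,0,0,-1,1]' >/dev/null
python3 -m pendant '[0,0,0.4,0,0,-1,1,0,0,0.4,0,0,-1,1,0,0,0.3,0,0,-0.5,1,0,0,0.2,0,0,0,1,0,0,0,0,0,0,1]'
python3 - <<'E'
from h import *
m,im=look(dict(board_top=8,slot=22))
go(416,-257,59,173)
E
```

```text
time: 10.25
tool_pos: [416.3, -257.1, 81.6]
tcp_rot: [3.14, -0.002, 3.01]
contact_force: [-0.3, 0.0, -1.5]
grip_width: 31.9
finger_force: 29.9
shift [0.03 0.01 0.8 ] turn [-0.    0.01 -0.12] shift after turn [0.03 0.01 0.8 ] t 10.4 at [ 416.8 -257.5   82.9] rpy [-180.     0.   172.5] q6 -2.15 F [-0.6  0.4 -1. ] w 31.9
```

```bash
python3 -m pendant '[0,0,0.4,0,0,0,1,0,0,0.25,0,0,0,1,0,0,0.07,0,0,0,1,0,0,0.03,0,0,0,1,0,0,0,0,0,0,1]'; python3 -m pendant '[0,0,0.03,0,0,0,1,0,0,0.03,0,0,0,1,0,0,0,0,0,0,1]'
```

```text
time: 10.9
tool_pos: [416.6, -257.3, 60.4]
tcp_rot: [-3.141, 0.0, 3.011]
contact_force: [-1.1, -0.2, -0.8]
grip_width: 31.7
finger_force: 29.9
time: 11.2
tool_pos: [416.7, -257.4, 58.7]
tcp_rot: [-3.141, 0.001, 3.011]
contact_force: [1.3, -0.2, 0.6]
grip_width: 32.2
finger_force: 29.9
```

```bash
python3 -m pendant '[0,0,0.02,0,0,0,1,0,0,0,0,0,0,0.2,0,0,0,0,0,0,0,0,0,0,0,0,0,-0.3,0,0,0,0,0,0,-0.6,0,0,0,0,0,0,-0.6,0,0,-0.3,0,0,0,-0.6,0,0,-0.7,0,0,0,-0.8,0,0,-0.9,0,0,0,-1,0,0,-0.9,0,0,0,-1,0,0,-0.7,0,0,0,-1,0,0,0,0,0,0,-1]'
python3 - <<'E'
from h import *
for c in("top","side"): look(dict(wedge_mid=53),cam=c)
m,im=look(dict(wedge_mid=53,jig_bed=12,slot=22),name="w4")
for r in regions_of("wrist","wedge_mid")[:2]:
        pts=np.argwhere(r["pixels"])[:,::-1].astype(np.float32);bx=cv2.boxPoints(cv2.minAreaRect(pts))
        print(r["score"],r["location"],[at_z(m,b,98)[:2] for b in bx])
go(417,-257,75,83)
E
```

```text
time: 12.4
tool_pos: [417.8, -258.3, 166.2]
tcp_rot: [-3.138, 0.005, 3.012]
contact_force: [-0.2, 0.0, -0.8]
grip_width: 91.9
finger_force: 0.0
top wedge_mid 0.75 [474. 280.] [ 414.1 -261.3   53. ]
top wedge_mid 0.68 [281. 196.] [585.7 129.1  53. ]
side wedge_mid 0.8 [347. 346.] [ 413.7 -254.1   53. ]
side wedge_mid 0.59 [417. 417.] [ 426.5 -405.8   53. ]
wrist wedge_mid 0.82 [118. 275.] [ 427.5 -399.5   53. ]
0.84 [316.0, 244.9] [array([ 375. , -268.1]), array([ 379.1, -237.1]), array([ 448.8, -245.2]), array([ 444.3, -278.5])]
0.62 [136.0, 260.0] [array([ 405.8, -393.5]), array([ 380. , -346.4]), array([ 407.2, -332.3]), array([ 434.8, -380. ])]
shift [-0.03  0.    2.9 ] turn [-0.000e+00 -2.000e-02  2.239e+01] shift after turn [0.   0.02 2.9 ] t 12.85 at [ 416.2 -257.1  162.1] rpy [ 1.800e+02 -1.000e-01  1.725e+02] q6 -2.15 F [ 0.   0.8 -0.2] w 91.8
```

View pics/w4.png

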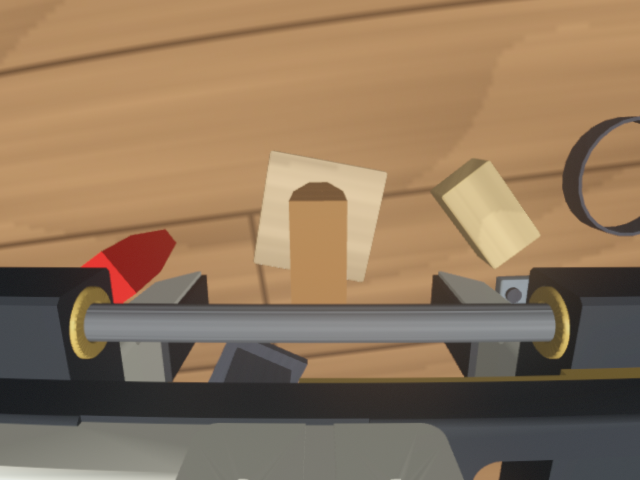

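w4 shows the wedge standing upright on the board, its top at (318,250). Next I turn 90° and take it by its ends.

```bash
python3 -m pendant '[0,0,0,0,0,1,-1,0,0,0,0,0,1,-1,0,0,0,0,0,1,-1,0,0,0,0,0,1,-1,0,0,0,0,0,1,-1,0,0,0,0,0,1,-1,0,0,0,0,0,1,-1,0,0,0,0,0,1,-1,0,0,0,0,0,1,-1,0,0,0,0,0,1,-1,0,0,0,0,0,1,-1,0,0,0,0,0,1,-1]' >/dev/null
python3 -m pendant '[0,0,0,0,0,1,-1,0,0,0,0,0,1,-1,0,0,0,0,0,1,-1,0,0,0,0,0,1,-1,0,0,0,0,0,1,-1,0,0,0,0,0,1,-1,0,0,0,0,0,1,-1,0,0,0,0,0,1,-1,0,0,0,0,0,1,-1,0,0,0,0,0,1,-1,0,0,0,0,0,0.5,-1,0,0,0,0,0,0,-1]' >/dev/null
python3 - <<'E'
from h import *
m,im=look(dict(jig_bed=12,slot=22))
for r in regions_of("wrist","wedge_mid")[:2]:
        pts=np.argwhere(r["pixels"])[:,::-1].astype(np.float32);bx=cv2.boxPoints(cv2.minAreaRect(pts))
        print(r["score"],r["location"],[at_z(m,b,98)[:2] for b in bx])
go(416.5,-257,58,82.5)
E
```

```text
0.7 [317.8, 249.0] [array([ 390.2, -230.3]), array([ 449.5, -238.1]), array([ 445.5, -278.7]), array([ 383.5, -270.5])]
0.66 [340.3, 370.8] [array([ 412.7, -318.1]), array([ 433.6, -320.9]), array([ 431.6, -340. ]), array([ 410.3, -337.2])]
shift [0.01 0.   3.49] turn [-0.   -0.    0.02] shift after turn [0.01 0.   3.49] t 15.45 at [ 416.4 -257.2  162.7] rpy [-180.    -0.    82.6] q6 -0.58 F [-0.3  0.4 -1.1] w 92.1
```

```bash
python3 -m pendant '[0,0,0.7,0,0,0,-1,0,0,0.8,0,0,0,-1,0,0,0.8,0,0,0,-1,0,0,0.7,0,0,0,-1,0,0,0.45,0,0,0,-1,0,0,0,0,0,0,-1,0,0,0,0,0,0,-0.5,0,0,0,0,0,0,-0.2,0,0,0,0,0,0,0,0,0,0,0,0,0,1,0,0,0,0,0,0,1,0,0,0,0,0,0,1]'
python3 -m pendant '[0,0,0,0,0,0,1,0,0,-0.3,0,0,0,1,0,0,-0.7,0,0,0,1,0,0,-0.9,0,0,0,1,0,0,-0.9,0,0,0,1,0,0,-0.9,0,0,0,1,0,0,-0.9,0,0,0,1,0,0,-0.6,0,0,0,1,0,0,0,0,0,0,1]'
python3 - <<'E'
from h import *
go(545,-30,215,82.5)
E
```

```text
time: 16.65
tool_pos: [416.7, -257.4, 59.8]
tcp_rot: [3.141, 0.0, 1.441]
contact_force: [-0.8, 0.9, 5.1]
grip_width: 60.0
finger_force: 30.0
time: 17.55
tool_pos: [417.4, -258.0, 217.8]
tcp_rot: [3.137, 0.003, 1.441]
contact_force: [0.6, 0.3, -0.8]
grip_width: 60.0
finger_force: 30.0
shift [8.09 3.23 0.09] turn [0.06 0.04 0.01] shift after turn [8.09 3.23 0.09] t 17.55 at [ 417.4 -258.   217.8] rpy [179.8   0.2  82.6] q6 -0.58 F [ 0.6  0.3 -0.8] w 60.0
```

```bash
python3 -m pendant '[0.6,0.2,0,0,0,0,1,0.95,0.3,0,0,0,0,1,0.95,0.3,0,0,0,0,1,0.95,0.3,0,0,0,0,1,0.95,0.3,0,0,0,0,1,0.95,0.3,0,0,0,0,1,0.95,0.3,0,0,0,0,1,0.95,0.3,0,0,0,0,1,0.95,0.3,0,0,0,0,1,0.95,0.3,0,0,0,0,1,0.95,0.2,0,0,0,0,1,0.5,0.1,0,0,0,0,1]' >/dev/null
python3 -m pendant '[0,0,0,0,0,0,1,0,0,0,0,0,0,1]' >/dev/null
python3 - <<'E'
from h import *
go(556,60,218,82.5)
m,im=look(dict(slot=22,jaw_top=112,jig_bed=12,catch=60),name="w5")
print(np.array(m["pose"])[:3,3])
E
```

```text
shift [ 0.51  0.06 -0.12] turn [-0.02  0.01  0.02] shift after turn [ 0.51  0.06 -0.11] t 18.95 at [552.4  45.2 214.6] rpy [-179.9    0.    82.6] q6 0.07 F [ 0.6 -1.3 -1.3] w 59.9
wrist slot 0.67 [326.  94.] [570.7 139.3  22. ]
wrist jaw_top 0.74 [331. 113.] [569.7 120.3 112. ]Traceback (most recent call last):
  File "<stdin>", line 3, in <module>
  File "h.py", line 26, in look
    for r in pinpoint(cam,t)[:2]: print(cam,t,round(r["score"],2),np.round(r["location"]),at_z(m,r["location"],z))
             ~~~~~~~~^^^^^^^
ValueError: it knows: bay, board_top, brush_mid, bung_mid, done_mid, glue_mid, hoop_mid, jaw_top, jig_bed, mallet_mid, offcut_mid, rack, rivets_mid, slot, stave_mid, wedge_mid
```

View pics/w5.png

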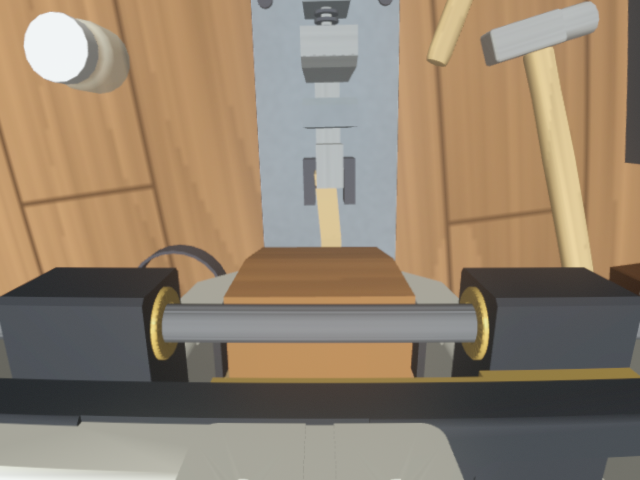

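```bash
python3 - <<'E'
from h import *
m=camera_model("wrist");print(np.array(m["pose"])[:3,3].round(1))
im=cv2.imread("pics/w5.png");cv2.imwrite("pics/w5c.png",cv2.resize(im[0:220,240:420],None,fx=2.7,fy=2.7,interpolation=cv2.INTER_CUBIC))
for n,p,z in[("plateL0",(252,5),12),("plateL1",(263,245),12),("plateR0",(398,5),12),("plateR1",(396,245),12)]: print(n,at_z(m,p,z))
# model prediction for yaw -7.5, slot (571.5,139.5)
for a in (-6,-7.5,-9):
    Rz=R.from_euler("z",a,degrees=True)
    for q in [(-17,-9-5,90),(17,-9-5,90),(-17,-27,90),(17,-27,90),(-17,9+5,90),(17,14,90)]:
        print(a,q,proj(m,Rz.apply(q)+[571.5,139.5,22]))
E
```

```text
[561.7 109.  373.6]
plateL0 [521.2 216.1  12. ]
plateL1 [497.6  17.2  12. ]
plateR0 [637.8 200.6  12. ]
plateR1 [617.7   1.2  12. ]
-6 (-17, -14, 90) [301.5 103.9]
-6 (17, -14, 90) [357.3 102.3]
-6 (-17, -27, 90) [302.2 125.8]
-6 (17, -27, 90) [357.5 124.2]
-6 (-17, 14, 90) [299.7  55.1]
-6 (17, 14, 90) [356.9  53.5]
-7.5 (-17, -14, 90) [300.8 103.1]
-7.5 (17, -14, 90) [356.7 103.1]
-7.5 (-17, -27, 90) [301.1 125.1]
-7.5 (17, -27, 90) [356.4 125. ]
-7.5 (-17, 14, 90) [300.3  54.3]
-7.5 (17, 14, 90) [357.5  54.3]
-9 (-17, -14, 90) [300.2 102.4]
-9 (17, -14, 90) [356.1 103.8]
-9 (-17, -27, 90) [299.9 124.3]
-9 (17, -27, 90) [355.2 125.7]
-9 (-17, 14, 90) [300.9  53.6]
-9 (17, 14, 90) [358.1  55.1]
```

View pics/w5c.png

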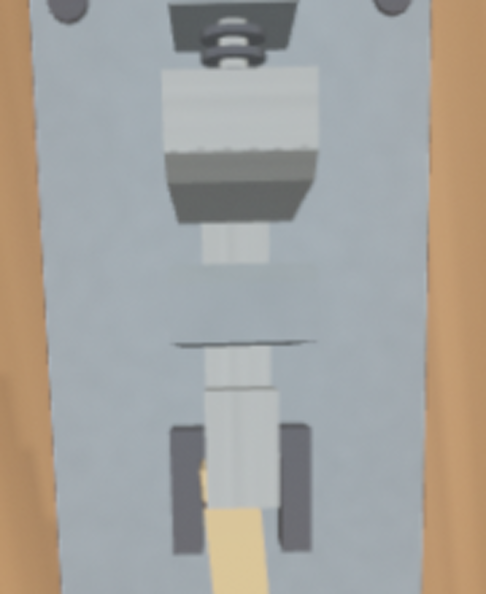

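The jaws show at (330,113) and (330,45), which matches the model with slot at about (572,138.5) and yaw about -7°. Now I move over the gap.

```bash
python3 - <<'E'
from h import *
go(572.3,138.5,165,82.8)
E
```

```text
shift [3.19 0.24 1.68] turn [-0.    0.   -0.08] shift after turn [3.19 0.26 1.68] t 19.15 at [552.7  44.5 215.3] rpy [-180.     0.    82.5] q6 0.07 F [-0.4  0.3 -1.3] w 60.1
```

```bash
python3 -m pendant '[0.5,0.05,0,0,0,-0.1,1,0.8,0.06,0,0,0,0,1,0.8,0.06,0,0,0,0,1,0.7,0.06,0,0,0,0,1,0.39,0.03,0.2,0,0,0,1,0,0,0.5,0,0,0,1,0,0,0.5,0,0,0,1,0,0,0.3,0,0,0,1,0,0,0,0,0,0,1,0,0,0,0,0,0,1]'
python3 - <<'E'
from h import *
go(572.3,138.5,142,82.8)
E
```

```text
time: 20.15
tool_pos: [572.7, 139.6, 170.6]
tcp_rot: [3.141, -0.0, 1.447]
contact_force: [-0.2, 0.1, -1.0]
grip_width: 60.0
finger_force: 30.0
shift [-0.04 -0.01  0.95] turn [ 0.   -0.    0.03] shift after turn [-0.04 -0.01  0.95] t 20.15 at [572.7 139.6 170.6] rpy [180.   -0.   82.9] q6 0.23 F [-0.2  0.1 -1. ] w 60.0
```

```bash
python3 -m pendant '[0,0,0.3,0,0,0,1,-0.02,0,0.25,0,0,0,1,0,0,0.2,0,0,0,1,0,0,0.1,0,0,0,1,0,0,0.1,0,0,0,1,0,0,0,0,0,0,1]'
python3 - <<'E'
from h import *
go(572.3,138.5,142,82.8)
s=capture("side");m=camera_model("side")
u,v=proj(m,(572,138,100)).astype(int);c=s[v-60:v+60,u-60:u+60];cv2.imwrite("pics/s1.png",cv2.resize(c[:,:,::-1],None,fx=5,fy=5,interpolation=cv2.INTER_CUBIC))
E
```

```text
time: 20.75
tool_pos: [572.6, 139.4, 141.7]
tcp_rot: [3.141, -0.001, 1.448]
contact_force: [1.1, 2.1, -3.5]
grip_width: 60.0
finger_force: 30.0
shift [-0.03 -0.01 -0.01] turn [ 0.01 -0.01  0.04] shift after turn [-0.03 -0.01 -0.01] t 20.75 at [572.6 139.4 141.7] rpy [180.  -0.  83.] q6 0.23 F [ 1.1  2.1 -3.5] w 60.0
```

View pics/s1.png

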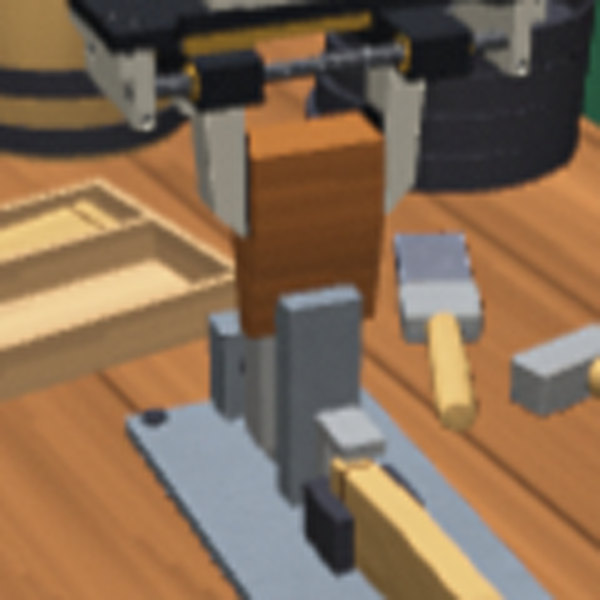

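The foot is entering between the jaws, centred. Now I press diagonally.

```bash
python3 -m pendant '[0.03,0,0.13,0,0,0,1,0.025,0,0.13,0,0,0,1,0.025,0,0.13,0,0,0,1,0.025,0,0.13,0,0,0,1,0.025,0,0.13,0,0,0,1,0,0,0,0,0,0,1]'
```

```text
time: 21.4
tool_pos: [573.4, 142.9, 122.3]
tcp_rot: [3.14, -0.0, 1.448]
contact_force: [2.0, 1.6, 0.7]
grip_width: 59.7
finger_force: 30.0
```

```bash
python3 -m pendant '[0.024,0,0.13,0,0,0,1,0.024,0,0.13,0,0,0,1,0.024,0,0.13,0,0,0,1,0.024,0,0.13,0,0,0,1,0.024,0,0.13,0,0,0,1,0,0,0,0,0,0,1]'
```

```text
time: 22.0
tool_pos: [573.8, 146.4, 102.8]
tcp_rot: [3.14, -0.0, 1.448]
contact_force: [2.8, 0.8, 0.8]
grip_width: 59.5
finger_force: 30.0
```

```bash
python3 -m pendant '[0,0,0.15,0,0,0,1,0,0,0.15,0,0,0,1,0,0,0.15,0,0,0,1,0,0,0.15,0,0,0,1,0,0,0.15,0,0,0,1,0,0,0,0,0,0,1]';python3 -m pendant '[0,0,0.1,0,0,0,1,0,0,0.06,0,0,0,1,0,0,0,0,0,0,1]'
python3 - <<'E'
from h import *
s=capture("side");m=camera_model("side")
print(search_frame("side","wedge_mid")[:2])
u,v=proj(m,(572,138,100)).astype(int);c=s[v-60:v+60,u-60:u+60];cv2.imwrite("pics/s2.png",cv2.resize(c[:,:,::-1],None,fx=5,fy=5,interpolation=cv2.INTER_CUBIC))
E
```

```text
time: 22.6
tool_pos: [573.2, 146.6, 79.5]
tcp_rot: [-3.141, -0.0, 1.448]
contact_force: [3.3, 2.7, -0.7]
grip_width: 59.5
finger_force: 30.0
time: 22.9
tool_pos: [573.3, 146.6, 75.3]
tcp_rot: [3.142, -0.0, 1.448]
contact_force: [0.8, 2.2, 2.4]
grip_width: 59.8
finger_force: 30.0
[{'location': [307.7, 201.0], 'score': 0.66}, {'location': [420.1, 416.6], 'score': 0.56}]
```

View pics/s2.png

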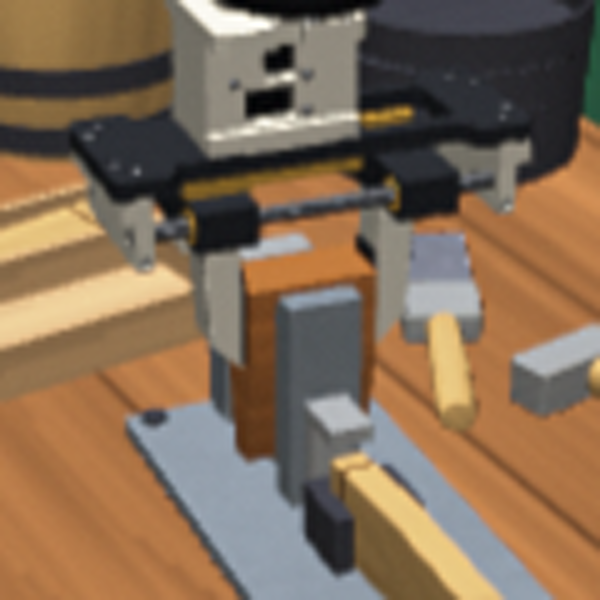

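The wedge is deep between the jaws and the lip has drawn back. I press the last few mm until it bottoms.

```bash
python3 -m pendant '[0,0,0.06,0,0,0,1,0,0,0.05,0,0,0,1,0,0,0,0,0,0,1]';python3 -m pendant '[0,0,0.05,0,0,0,1,0,0,0,0,0,0,1]'
```

```text
time: 23.3
tool_pos: [573.5, 146.6, 73.7]
tcp_rot: [3.141, -0.0, 1.448]
contact_force: [-2.3, 1.6, 13.3]
grip_width: 59.6
finger_force: 30.0
time: 23.5
tool_pos: [573.5, 146.6, 73.6]
tcp_rot: [3.14, -0.001, 1.448]
contact_force: [-5.8, 0.5, 23.5]
grip_width: 59.6
finger_force: 30.0
```

```bash
python3 -m pendant '[0,0,-0.1,0,0,0,1,0,0,0,0,0,0,-0.4,0,0,0,0,0,0,-0.7,0,0,0,0,0,0,-1,0,0,0,0,0,0,-1,0,0,0,0,0,0,-1,0,0,-0.3,0,0,0,-1,0,0,-0.7,0,0,0,-1,0,0,-0.9,0,0,0,-1,0,0,-0.9,0,0,0,-1,0,0,-0.9,0,0,0,-1,0,0,-0.6,0,0,0,-1]'
python3 - <<'E'
from h import *
s=capture("side");m=camera_model("side")
u,v=proj(m,(572,138,100)).astype(int);c=s[v-40:v+80,u-60:u+60];cv2.imwrite("pics/s3.png",cv2.resize(c[:,:,::-1],None,fx=5,fy=5,interpolation=cv2.INTER_CUBIC))
mm,im=look(dict(jaw_top=112,wedge_mid=67,slot=22))
look(dict(stave_mid=33,jig_bed=12,bay=5),cam="side"); look(dict(stave_mid=33,jig_bed=12,bay=5),cam="top")
go(552,-13,140,82.8)
E
```

```text
time: 24.7
tool_pos: [573.9, 146.6, 205.7]
tcp_rot: [3.138, -0.001, 1.448]
contact_force: [0.4, 0.2, 0.0]
grip_width: 91.9
finger_force: 0.0
wrist jaw_top 0.62 [313. 279.] [568.7 119.4 112. ]
side stave_mid 0.92 [341. 254.] [553.9  -3.1  33. ]
side stave_mid 0.59 [148. 224.] [227.1 312.8  33. ]
side jig_bed 0.57 [345. 262.] [561.1  -6.   12. ]
side bay 0.85 [261. 202.] [518.1 349.3   5. ]
side bay 0.26 [224. 223.] [396.7 286.    5. ]
top stave_mid 0.68 [350. 211.] [558.3 -14.1  33. ]
top jig_bed 0.76 [347. 216.] [549.9  -7.7  12. ]
top bay 0.81 [180. 231.] [519.5 350.5   5. ]
shift [-5.36 -0.05  2.08] turn [-0.01  0.    0.04] shift after turn [-5.36 -0.04  2.08] t 25.35 at [573.2 146.5 202.3] rpy [-180.     0.    82.9] q6 0.24 F [ 0.1 -0.1 -0. ] w 92.0
```

View pics/s3.png

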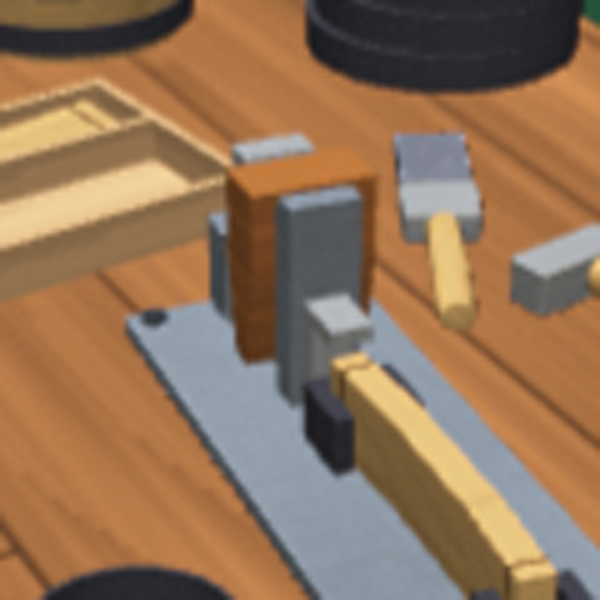

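s3 shows the wedge fully seated with its top level with the jaws, and the lip clear of the stave end. Next, the stave.

```bash
python3 -m pendant '[-0.6,0,0,0,0,0,-1,-0.95,0,0,0,0,0,-1,-0.95,0,0,0,0,0,-1,-0.95,0,0,0,0,0,-1,-0.95,0,0,0,0,0,-1,-0.95,0,0,0,0,0,-1,-0.95,0,0,0,0,0,-1,-0.6,0,0,0,0,0,-1,0,0,0,0,0,0,-1,0,0,0,0,0,0,-1]'
python3 - <<'E'
from h import *
m,im=look(dict(stave_mid=33,jig_bed=12,jaw_top=112,wedge_mid=67,slot=22))
r=regions_of("wrist","stave_mid")[0]; print(r["score"],r["location"])
M=r["pixels"]
for v in range(20,300,30):
    u=np.flatnonzero(M[v])
    if len(u): print(v,u[0],u[-1],at_z(m,(u[0],v),54),at_z(m,(u[-1],v),54))
vv=np.argwhere(M)[:,0];print(vv.min(),vv.max())
go(555,-11,140,82.8)
E
```

```text
time: 26.35
tool_pos: [547.9, -58.9, 202.7]
tcp_rot: [-3.142, -0.0, 1.447]
contact_force: [-0.2, 0.1, -0.6]
grip_width: 91.9
finger_force: 0.0
wrist stave_mid 0.81 [319. 154.] [554.  -10.6  33. ]
wrist jig_bed 0.81 [319. 154.] [553.9 -11.7  12. ]
wrist jig_bed 0.31 [570.  41.] [765.7  53.6  12. ]
wrist slot 0.64 [319. 155.] [553.8 -11.6  22. ]
0.76 [320.4, 142.8]
50 304 326 [552.9  62.9  54. ] [568.1  61.   54. ]
80 307 329 [552.3  42.8  54. ] [567.7  40.9  54. ]
110 309 331 [551.1  22.3  54. ] [566.7  20.3  54. ]
140 310 332 [549.    1.3  54. ] [564.9  -0.7  54. ]
170 310 332 [546.2 -20.2  54. ] [562.3 -22.2  54. ]
200 312 332 [544.8 -42.5  54. ] [559.7 -44.4  54. ]
230 311 331 [541.  -65.4  54. ] [556.2 -67.3  54. ]
260 310 330 [537.2 -89.1  54. ] [552.6 -91.1  54. ]
23 272
shift [1.59 0.04 2.09] turn [ 0.   -0.    0.05] shift after turn [1.59 0.03 2.09] t 26.7 at [548.  -58.3 202.7] rpy [180.  -0.  83.] q6 -0.12 F [-0.1  0.3  0.1] w 91.8
```

```bash
python3 -m pendant '[0.5,0.01,0.5,0,0,0,-1,0.6,0.01,0.8,0,0,0,-1,0.48,0.01,0.9,0,0,0,-1,0,0,0.9,0,0,0,-1,0,0,0.9,0,0,0,-1,0,0,0.8,0,0,0,-1,0,0,0.6,0,0,0,-1,0,0,0.45,0,0,0,-1,0,0,0,0,0,0,0,0,0,0,0,0,0,0.3,0,0,0,0,0,0,0.4]'
python3 -m pendant '[0,0,0,0,0,0,1,0,0,0,0,0,0,1,0,0,0,0,0,0,1,0,0,0,0,0,0,1,0,0,0,0,0,0,1]'
```

```text
time: 27.8
tool_pos: [555.5, -12.1, 28.3]
tcp_rot: [3.14, -0.0, 1.448]
contact_force: [-0.2, -0.0, 0.0]
grip_width: 72.4
finger_force: 0.0
time: 28.3
tool_pos: [554.6, -12.0, 27.3]
tcp_rot: [3.142, -0.0, 1.448]
contact_force: [-0.5, 0.2, -0.4]
grip_width: 32.0
finger_force: 0.0
```

```bash
python3 -m pendant '[0,0,0,0,0,0,1,0,0,0,0,0,0,1,0,0,0,0,0,0,1,0,0,0,0,0,0,1]'
```

```text
time: 28.7
tool_pos: [554.7, -12.0, 27.2]
tcp_rot: [3.141, -0.0, 1.448]
contact_force: [0.5, -0.6, 0.5]
grip_width: 16.1
finger_force: 29.8
```

```bash
python3 -m pendant '[0,0,-0.15,0,0,0,1,0,0,-0.3,0,0,0,1,0,0,-0.4,0,0,0,1,0,0,-0.6,0,0,0,1,0,0,-0.8,0,0,0,1,0,0,-0.9,0,0,0,1,0,0,-0.9,0,0,0,1,0,0,-0.8,0,0,0,1,0,0,-0.3,0,0,0,1,0,0,0,0,0,0,1,0,0,0,0,0,0,1]'
python3 - <<'E'
from h import *
import numpy as np
s=capture("side");look(dict(stave_mid=160,wedge_mid=67,jaw_top=112),cam="side")
capture("top");look(dict(bay=5),cam="top")
r=regions_of("top","done_mid")
pts=np.argwhere(r[0]["pixels"])[:,::-1].astype(np.float32);m=camera_model("top")
print([at_z(m,b,21) for b in cv2.boxPoints(cv2.minAreaRect(pts))])
for p in((128,188),(135,285),(200,181),(210,277)): print(at_z(m,p,30))
go(519,346,185,4)
E
```

```text
time: 29.8
tool_pos: [553.9, -11.9, 180.9]
tcp_rot: [-3.14, -0.0, 1.448]
contact_force: [0.2, 0.3, -1.0]
grip_width: 15.4
finger_force: 29.8
side stave_mid 0.82 [148. 226.] [200.9  66.9 160. ]
side stave_mid 0.68 [344. 190.] [575.5  29.  160. ]
side wedge_mid 0.8 [418. 420.] [ 417.8 -417.4   67. ]
side wedge_mid 0.65 [316. 208.] [575.1 146.6  67. ]
side jaw_top 0.83 [319. 194.] [569.6 122.2 112. ]
top bay 0.61 [182. 230.] [522.1 345.4   5. ]
[array([596.5, 449.3,  21. ]), array([601.1, 400.4,  21. ]), array([418.8, 376.7,  21. ]), array([414.5, 424.7,  21. ])]
[608.7 455.   30. ]
[405.  431.3  30. ]
[623.6 303.7  30. ]
[421.  277.4  30. ]
shift [11.7  -2.64 -0.12] turn [-1.000e-02  0.000e+00  1.974e+01] shift after turn [ -0.35 -11.99  -0.12] t 30.25 at [554.6 -12.  181.4] rpy [-180.    -0.    82.9] q6 -0.04 F [-0.2  0.3 -0.7] w 15.7
```

```bash
python3 -m pendant '[0.5,-0.1,0,0,0,0,1,0.9,-0.2,0,0,0,0,1,0.95,-0.22,0,0,0,0,1,0.95,-0.22,0,0,0,0,1,0.95,-0.22,0,0,0,0,1,0.95,-0.22,0,0,0,0,1,0.95,-0.22,0,0,0,0,1,0.95,-0.22,0,0,0,0,1,0.95,-0.22,0,0,0,0,1,0.95,-0.22,0,0,0,0,1,0.9,-0.2,0,0,0,0,1,0.4,-0.1,0,0,0,0,1]' >/dev/null
python3 -m pendant '[0,0,0,0,0,0.6,1,0,0,0,0,0,1,1,0,0,0,0,0,1,1,0,0,0,0,0,1,1,0,0,0,0,0,1,1,0,0,0,0,0,1,1,0,0,0,0,0,1,1,0,0,0,0,0,1,1,0,0,0,0,0,1,1,0,0,0,0,0,1,1,0,0,0,0,0,1,1,0,0,0,0,0,1,1]' >/dev/null
python3 -m pendant '[0,0,0,0,0,1,1,0,0,0,0,0,1,1,0,0,0,0,0,1,1,0,0,0,0,0,1,1,0,0,0,0,0,1,1,0,0,0,0,0,1,1,0,0,0,0,0,0.9,1,0,0,0,0,0,0.5,1,0,0,0,0,0,0,1]' 
python3 - <<'E'
from h import *
m,im=look(dict(bay=5,done_mid=13,stave_mid=160),name="w6")
for t in("done_mid",):
  r=regions_of("wrist",t)
  if r:
    pts=np.argwhere(r[0]["pixels"])[:,::-1].astype(np.float32)
    print([at_z(m,b,21) for b in cv2.boxPoints(cv2.minAreaRect(pts))])
look(dict(bay=5),cam="side"); 
go(520,345,70,7)
E
```

```text
time: 33.55
tool_pos: [522.1, 303.1, 181.7]
tcp_rot: [3.141, 0.0, 0.121]
contact_force: [-0.2, -0.5, -0.8]
grip_width: 15.8
finger_force: 29.8
wrist bay 0.72 [270. 210.] [520.9 343.9   5. ]
wrist done_mid 0.96 [177. 218.] [507. 418.  13.]
wrist done_mid 0.28 [270. 208.] [524.1 342.7  13. ]
wrist stave_mid 0.61 [320. 297.] [513.  301.2 160. ]
[array([595.3, 449. ,  21. ]), array([604.2, 402.9,  21. ]), array([471.7, 383.6,  21. ]), array([460.8, 434.2,  21. ])]
side bay 0.78 [262. 205.] [514.9 332.8   5. ]
shift [ 0.09 -1.39  3.72] turn [-0.    0.   -0.01] shift after turn [ 0.09 -1.39  3.72] t 33.9 at [522.3 303.3 181.7] rpy [-180.    0.    7.] q6 1.85 F [ 0.5  0.  -0.9] w 16.0
```

```bash
python3 -m pendant '[0.07,-0.4,0,0,0,0,1,0,-0.6,0.2,0,0,0,1,0,-0.35,0.5,0,0,0,1,0,0,0.8,0,0,0,1,0,0,0.8,0,0,0,1,0,0,0.7,0,0,0,1,0,0,0.4,0,0,0,1,0,0,0.2,0,0,0,1,0,0,0,0,0,0,1,0,0,0,0,0,0,1]'
python3 - <<'E'
from h import *
look(dict(bay=5,stave_mid=70),cam="top");look(dict(bay=5,stave_mid=70),cam="side")
go(519.5,344,21,7)
E
```

```text
time: 34.9
tool_pos: [520.0, 344.2, 74.5]
tcp_rot: [-3.141, -0.001, 0.121]
contact_force: [-0.2, 0.0, -1.8]
grip_width: 15.8
finger_force: 29.8
top bay 0.75 [184. 231.] [519.7 341.7   5. ]
top stave_mid 0.7 [180. 370.] [239.2 320.1  70. ]
top stave_mid 0.57 [350. 215.] [544.3 -11.7  70. ]
side bay 0.91 [260. 204.] [512.4 337.4   5. ]
side stave_mid 0.92 [148. 225.] [219.7 242.   70. ]
side stave_mid 0.55 [261. 174.] [534.3 377.6  70. ]
shift [-0.01 -0.    1.78] turn [-0.01 -0.02 -0.01] shift after turn [-0.01 -0.    1.78] t 35.2 at [519.8 343.9  74.4] rpy [-1.8e+02 -1.0e-01  6.9e+00] q6 1.91 F [-0.4  0.9 -0.3] w 15.8
```

```bash
python3 -m pendant '[0,0,0.4,0,0,0,1,0,0,0.5,0,0,0,1,0,0,0.4,0,0,0,1,0,0,0.2,0,0,0,1,0,0,0.1,0,0,0,1,0,0,0.05,0,0,0,1,0,0,0,0,0,0,1]'
python3 -m pendant '[0,0,0.05,0,0,0,1,0,0,0.04,0,0,0,1,0,0,0,0,0,0,1]'
```

```text
time: 35.9
tool_pos: [519.7, 343.9, 24.4]
tcp_rot: [-3.141, -0.0, 0.121]
contact_force: [0.4, 0.2, -0.7]
grip_width: 16.0
finger_force: 29.8
time: 36.2
tool_pos: [519.5, 343.8, 21.6]
tcp_rot: [-3.141, -0.0, 0.121]
contact_force: [1.0, -0.3, -0.3]
grip_width: 15.9
finger_force: 29.8
```

```bash
python3 -m pendant '[0,0,0.04,0,0,0,1,0,0,0.02,0,0,0,1,0,0,0,0,0,0,1]'; python3 -m pendant '[0,0,0.02,0,0,0,1,0,0,0,0,0,0,1]'
```

```text
time: 36.5
tool_pos: [519.6, 343.9, 20.2]
tcp_rot: [-3.141, -0.0, 0.121]
contact_force: [-1.7, -1.2, 3.3]
grip_width: 16.1
finger_force: 29.8
time: 36.7
tool_pos: [519.6, 343.8, 20.1]
tcp_rot: [-3.141, -0.001, 0.121]
contact_force: [-2.8, -1.5, 7.0]
grip_width: 15.7
finger_force: 29.8
```

```bash
python3 -m pendant '[0,0,-0.06,0,0,0,1,0,0,0,0,0,0,0.6,0,0,0,0,0,0,0.5,0,0,0,0,0,0,0.35,0,0,0,0,0,0,0.35,0,0,0,0,0,0,0.35,0,0,-0.2,0,0,0,0.35,0,0,-0.5,0,0,0,0.35,0,0,-0.8,0,0,0,0.35,0,0,-0.9,0,0,0,0.35,0,0,-0.9,0,0,0,0.35,0,0,-0.9,0,0,0,0.35]'
python3 -m pendant '[0,0.8,-0.5,0,0,0,0.35,0,1,0,0,0,0,0.35,0,1,0,0,0,0,0.35,0,0.5,0,0,0,0,0.35,0,0,0,0,0,0,0.35,0,0,0,0,0,0,0.35]'
python3 - <<'E'
from h import *
for c in("wrist","top","side"):
    m,im=look(dict(stave_mid=26,bay=5,wedge_mid=67),cam=c)
    for r in regions_of(c,"stave_mid")[:3]:
        pts=np.argwhere(r["pixels"])[:,::-1].astype(np.float32)
        print(r["score"],[at_z(m,b,47)[:2] for b in cv2.boxPoints(cv2.minAreaRect(pts))])
E
```

```text
time: 37.9
tool_pos: [519.6, 343.9, 149.6]
tcp_rot: [-3.141, -0.002, 0.121]
contact_force: [0.1, 0.3, 0.6]
grip_width: 29.6
finger_force: 0.0
time: 38.5
tool_pos: [531.6, 246.1, 162.5]
tcp_rot: [-3.141, -0.001, 0.121]
contact_force: [0.5, 0.6, -0.3]
grip_width: 29.9
finger_force: 0.0
wrist stave_mid 0.88 [186. 224.] [521.  343.3  26. ]
wrist stave_mid 0.68 [278. 389.] [390.7 263.3  26. ]
wrist bay 0.61 [195. 216.] [522.  342.8   5. ]
0.87 [array([609.1, 367.5]), array([615.7, 338.8]), array([498.1, 316.7]), array([489.8, 348.2])]
0.31 [array([610.7, 447.8]), array([634.3, 303.2]), array([443.9, 274.5]), array([408.5, 444.3])]
top stave_mid 0.66 [178. 229.] [522.4 347.   26. ]
top bay 0.77 [183. 232.] [518.7 343.8   5. ]
top bay 0.26 [447. 134.] [ 733.3 -229.3    5. ]
top wedge_mid 0.92 [541. 271.] [ 431.2 -391.2   67. ]
top wedge_mid 0.83 [273. 202.] [571.  144.7  67. ]
0.53 [array([510.7, 349.5]), array([510.7, 322.8]), array([479.7, 321.8]), array([479.8, 348.4])]
side stave_mid 0.79 [149. 225.] [230.4 324.   26. ]
side stave_mid 0.61 [259. 198.] [508.6 331.7  26. ]
side wedge_mid 0.78 [416. 420.] [ 413.9 -417.    67. ]
side wedge_mid 0.59 [314. 211.] [561.5 133.   67. ]
0.85 [array([429.6, 349.1]), array([619. , 368.8]), array([583.1, 266.9]), array([408.7, 255.3])]
0.6 [array([156.5, 326.7]), array([183.1, 413.1]), array([294. , 228.6]), array([262.6, 160.1])]
```

```bash
python3 - <<'E'
from h import *
ms=[camera_model(c) for c in("wrist","top","side")]
print(tri(ms,[(186,224),(178,229),(259,198)]))
print(get_obs()["grip_width"]); print(close_job())
E
```

```text
[518.4 348.6  17. ]
29.714128054031555
the job is handed in; nothing more can be done
None
```

The job is handed in at about 39 s of the 72 s allowed. The wedge was stood on the board, regripped by its ends and pressed home, where it holds the catch open. The stave was lifted out and set on edge in the empty bay, about 2 to 3 mm from the bay's centre. The last checks were by camera measurement only, and the hand-in returned no verdict.

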